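Load the gauge plates into the narrowing slots

ROBOT

A 6-joint arm with a two-finger parallel gripper is mounted at the origin on the work surface. World frame = base frame: x ahead of the robot, y to its left, z up, the work surface at z = 0. Lengths are in m, angles in degrees, forces in N, time in s.
With the tool pointing down it reaches from about 0.4 to 0.825 m from the base axis. Payload 7 kg.
Tool frame: the origin (TCP) lies on the centre line of the jaws, within the pads' length; the fingertips stand 19 mm ahead of it and the grasp point (between the pads) is the TCP; z points along the fingers, y is the line along which they close (so a half turn about z gives the same grasp; the last joint's range is limited). The gripper opens to 88 mm and grips with 3 to 60 N. Pads are 19 mm wide; open, the fingers measure 130 mm over their backs; the gripper's body (78 mm by 193 mm) begins 47 mm behind the grasp point.
Start: joints at [-60.671, 20.546, 0.682, 0, -70.136, -16.507], TCP at [0.15, -0.658, 0.246] pointing down, gripper open.
Joint ranges: [-176.03, 176.03], [-82.01, 121.73], [-58.28, 71.71], [-173.87, 95.51], [-174.79, -0.11], [-173.66, 173.66]. Speed limits (degrees/s): [136.94, 136.94, 172.46, 180, 180, 180].

INTERFACE

Orientations are given as [roll, pitch, yaw] about the fixed x, y, z axes, in that order (R = Rz(yaw) Ry(pitch) Rx(roll)).
In Python, from plant import get_state, capture, close_job gives the robot as it stands.
- The arm moves only by the tool apply_moves, never from a script. Its argument "targets" is a list of rows, each a list of 7 numbers: the opening, from 0 (shut) to 1 (fully open), then the shift along the tool's x, y, z normalised to -1 to 1, where 1 is 1000 mm, then the turn, a rotation vector about the tool's x, y, z normalised to -1 to 1, where 1 is 90 degrees. In form: [[claw, tx, ty, tz, ax, ay, az], ...]. A call has 1 to 20 rows; each row shifts and turns the commanded pose from where the row before left it, along the tool's axes as they then stand; what a row does not reach is not made up. A row lasts 1/12 s, in which the tool goes at most 41.7 mm and 7.16 degrees, less where a joint would pass 70% of its speed; a pose out of reach is approached as far as the arm can. A call with a number of a shift or a turn outside -1 to 1 is refused whole. A call with a gripper value outside its range is refused whole. The fingers move at their own pace and stop on an object; "newtons" is the grip in N (left out, the last holds). Time passes only in rows, so rows that do not move let the fingers close. It gives the time, the measured TCP pose, the force, the opening and the grip force at its end, in the units of the state.
- get_state(): the state, without advancing time (a new reading comes with each control period).
- capture(name): name is "side" or "top"; returns a dict with "frame" (384x512x3 uint8, red, green, blue), "range_z" (384x512 float32, m along the optical axis (not along the pixel's ray), 0 where there is no reading), "camera_matrix" (3x3 intrinsics, pixels), "T" (4x4, takes a point from camera to world coordinates). Camera axes: x right, y down, z forward; pixel columns grow to the right and rows downward; lengths in m; the calibration is good to about 2 mm. A picture is of the moment at which its call begins.
- close_job(): hands the job in; it is judged then, once.
The state is a dict: "time_s": time; "joints": joint angles; "qd": joint speeds; "joint_torque": joint torques, N m; "tcp_pos": TCP position; "eef_rot": TCP orientation; "contact_force": force on the tool from outside, world axes, zero at the start; "moment": the same for the moment, N m; "gripper_width": finger opening in m; "gripper_force": force on a finger pad.
Only numpy, scipy, OpenCV 4.12 (cv2) and the standard library are available. Lean on these libraries where they do the work, as an engineer would, in place of code of your own. Each camera call takes 0.05 s, during which the arm holds its last target. There are 200 camera calls.

TASK

Put the thin (blue) plate and then the thick (orange) plate upright into their own colour-marked slots of the gauge rack, each right down until the narrowing shoulder stops it. Once each has stopped, bed it with a steady downward push of about 10 N, before going on to the other, and never let a plate bear on the rack with more than 25 N. Leave both standing free, and leave the green plate and everything else on the bench where it is.

Things in the scene. Friction and masses are not known exactly. Their poses are not given: they have to be found in the camera images.
- rack: Grey gauge rack fixed to the bench, 216 x 90 mm, 60 mm tall; origin: centre of its underside, on the bench. y along the row of three slots, x along each slot, z up. Slot centres at y = -70 mm (thin plate, blue marks), 0 (middle, green), +70 mm (thick, orange). Slots open upward, closed at their ends, 64 mm long, mouths with 4 mm 45-degree lead-ins all round.
- slot_thin (a point): Mouth centre of the thin plate's slot (blue marks), level with the rack's top, 60 mm above the bench; axes as the rack's. Parallel throat 10.4 mm wide; deeper, two rigid brass shoulders narrow it to 4 mm and stop the plate upright. Hidden screws set the shoulders anywhere 12 to 34 mm above the bench, new each run, not measured: find by feel.
- slot_thick (a point): Mouth centre of the thick plate's slot (orange marks), level with the rack's top, 60 mm above the bench; axes as the rack's. Parallel throat 20.4 mm wide; deeper, two rigid brass shoulders narrow it to 14 mm and stop the plate upright. Hidden screws set the shoulders anywhere 12 to 34 mm above the bench, new each run, not measured: find by feel.
- plate_thin: Thin aluminium gauge plate, 8 mm thick, about 0.1 kg; origin: centre of its underside; x along its width, y through its thickness, z up to the tab. Body 60 mm wide, 60 tall; on it a centred blue tab 30 wide, 40 tall, equally thick. It starts upright in a loose wooden cradle (28 mm tall, 39 mm across the thickness) with its underside 5 mm above the bench. Grip the tab across its thickness from above.
- plate_thick: Thick aluminium gauge plate, 18 mm thick, about 0.23 kg; origin: centre of its underside; x along its width, y through its thickness, z up to the tab. Body 60 mm wide, 60 tall; on it a centred orange tab 30 wide, 40 tall, equally thick. It starts upright in its own loose wooden cradle (28 mm tall, 49 mm across the thickness), underside 5 mm above the bench. Grip the tab across its thickness from above.
- plate_mid: Middle plate, 13 mm thick; origin: centre of its underside; x along its width, y through its thickness, z up to the tab. Body 60 mm wide, 60 tall; on it a centred green tab 30 wide, 40 tall, equally thick. It already stands home in the rack's middle slot, its underside 22 mm above the bench; leave it.
- scraper: Bystander, leave alone: plaster scraper (spatula), lying flat; origin: its middle, at the bench.
- sanding_block: Bystander, leave alone: brick-red sanding block 90 x 55 x 30 mm, lying flat; origin: underside.
- jar: Bystander, leave alone: jar with white cap, 66 mm across, 85 mm tall; origin: underside.
- cup: Bystander, leave alone: white ceramic cup, 76 mm across, 90 mm tall; origin: underside.
- driver: Bystander, leave alone: screwdriver lying flat; origin: its middle, at the bench.
- collar: Bystander, leave alone: steel ring, 60 mm outside, 20 mm tall, lying flat; origin: underside.
Mind the look-alikes: they are no part of the job. Leave any purple look-alike of the plate_thick alone.

How it is judged (in metres and radians):
On the way, in this order (a step that is already met when the one before it is completed fails the run):
1. the thin plate, down in its slot within the seated tolerances, is pressed on the rack with more than 6 N (x of plate_thin in the frame of rack between -0.004 and 0.004 m and y of plate_thin in the frame of rack between -0.073 and -0.067 m and z of plate_thin in the frame of rack between 0.0095 and 0.0355 m and angle between plate_thin's own z axis and vertical below 0.09 rad and angle between the y axis of plate_thin and the y axis of rack, either way round below 0.1 rad and contact force between plate_thin and rack above 6 N), for 0.3 s.
2. then the thick plate, down in its slot within the seated tolerances, is pressed on the rack with more than 6 N (x of plate_thick in the frame of rack between -0.004 and 0.004 m and y of plate_thick in the frame of rack between 0.067 and 0.073 m and z of plate_thick in the frame of rack between 0.0095 and 0.0355 m and angle between plate_thick's own z axis and vertical below 0.09 rad and angle between the y axis of plate_thick and the y axis of rack, either way round below 0.1 rad and contact force between plate_thick and rack above 6 N), for 0.3 s.
At the end, for the whole second after the job is handed in: All three plates stand in their own slots: within 4 mm along and 3 mm across the slot's centre, underside 9.5 to 35.5 mm above the rack's underside, within 0.09 rad of upright and 0.1 rad of the slot's direction; the thin and thick plates are at rest and untouched by the robot (x of plate_thin in the frame of rack between -0.004 and 0.004 m and y of plate_thin in the frame of rack between -0.073 and -0.067 m and z of plate_thin in the frame of rack between 0.0095 and 0.0355 m and angle between each of plate_thin, plate_thick, plate_mid's own z axis and vertical below 0.09 rad and angle between the y axis of each of plate_thin, plate_thick, plate_mid and the y axis of rack, either way round below 0.1 rad and linear speed of each of plate_thin, plate_thick below 0.01 m/s and contact force between each of plate_thin, plate_thick and the arm below 0.1 N and contact force between each of plate_thin, plate_thick and the fingers below 0.1 N and x of plate_thick in the frame of rack between -0.004 and 0.004 m and y of plate_thick in the frame of rack between 0.067 and 0.073 m and z of plate_thick in the frame of rack between 0.0095 and 0.0355 m and x of plate_mid in the frame of rack between -0.004 and 0.004 m and y of plate_mid in the frame of rack between -0.003 and 0.003 m and z of plate_mid in the frame of rack between 0.0095 and 0.0355 m).
It fails at once if the thin plate bears on the rack with more than 25 N (contact force between plate_thin and rack above 25 N).
It fails at once if the thick plate bears on the rack with more than 25 N (contact force between plate_thick and rack above 25 N).
It fails at once if the green plate is moved by more than 8 mm (distance of plate_mid from where it was at the start of the episode above 0.008 m).
It fails at once if another thing on the bench is moved by more than 20 mm (distance of any of scraper, sanding_block, jar, cup, driver, collar from where it was at the start of the episode above 0.02 m).
It also fails if it takes over 72 s, if anything falls off the work surface, if the arm or the gripper's body presses on something with over 40 N, if the wrist force passes 120 N, or if a joint passes its speed limit or range.

## Working session

There is one attempt and no reset: what is moved stays moved. The work goes in short steps, Python scripts to look and compute and a tool call to move; the robot and the scene stay as the last step left them, time stands still between calls to the robot, and variables do not carry over. Pictures are saved under pics/ and viewed, at most 10 in all, crops included, and the job is handed in when it is done.

Besides the shell and the picture viewer there is one more tool, called after "Request:" as name([rows], argument=value, ...), one row to a line, values as JSON. apply_moves: Moves the arm, as the interface text tells. Scaled input: -1 to 1 covers 1000 mm each way for a shift and 90 degrees each way for a turn. Its arguments: {"type":"object","properties":{"targets":{"type":"array","items":{"type":"array","items":{"type":"number"}}},"newtons":{"type":"number"}},"required":["targets"]}

```bash
mkdir -p pics; ls
python3 - <<'E'
from plant import *
import cv2,numpy as np
s=get_state();print(s)
for n in ("side","top"):
    c=capture(n);cv2.imwrite(f"pics/{n}0.png",c["frame"][:,:,::-1]);np.savez(f"{n}0.npz",**c);print(c["camera_matrix"],c["T"])
a=[cv2.imread(f"pics/{n}0.png") for n in("top","side")]
E
```

```text
pics
{'time_s': 0.0, 'joints': array([-6.06695020e+01,  2.05914081e+01,  6.33757717e-01, -2.00884717e-02,
       -7.01377397e+01, -1.65060884e+01]), 'qd': array([-0.08197674,  0.01109138, -0.11352184,  0.03727239, -0.01489503,
       -0.03151069]), 'joint_torque': array([ 7.57156317e-05, -5.82728899e+01,  2.93047071e+01,  6.99722975e+00,
        7.13873509e-03, -1.38826963e-04]), 'tcp_pos': array([ 0.14968457, -0.65771185,  0.24462297]), 'eef_rot': array([ 1.79903175e+02, -8.99834471e-03, -1.67182424e+02]), 'contact_force': array([ 0.38383015, -0.74441286, -0.09687847]), 'moment': array([ 0.0031252 ,  0.04812859, -0.01737556]), 'gripper_force': 0.0, 'gripper_width': 0.08769660382311928}
[[356.48507226   0.         257.56202135]
 [  0.         356.48507226 192.20398815]
 [  0.           0.           1.        ]] [[ 0.99956814 -0.02186978  0.01962777  0.51686126]
 [-0.02935743 -0.7137374   0.69979788 -0.60347189]
 [-0.00129535 -0.70007188 -0.7140712   0.70736474]
 [ 0.          0.          0.          1.        ]]
[[350.7698881    0.         257.93576309]
 [  0.         350.7698881  196.57520218]
 [  0.           0.           1.        ]] [[ 0.0881145  -0.97564861  0.20086221  0.38554012]
 [-0.99609907 -0.08726312  0.01310664  0.00746448]
 [ 0.00474039 -0.20123355 -0.97953182  0.92259408]
 [ 0.          0.          0.          1.        ]]
```

View pics/top0.png

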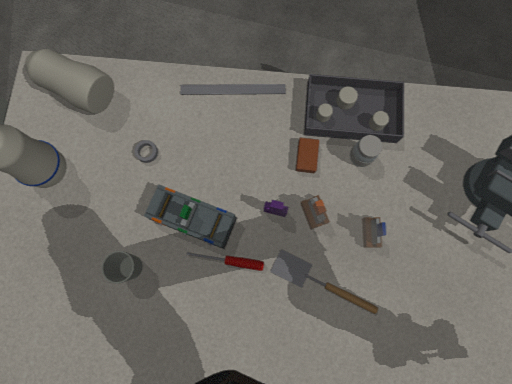

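View pics/side0.png

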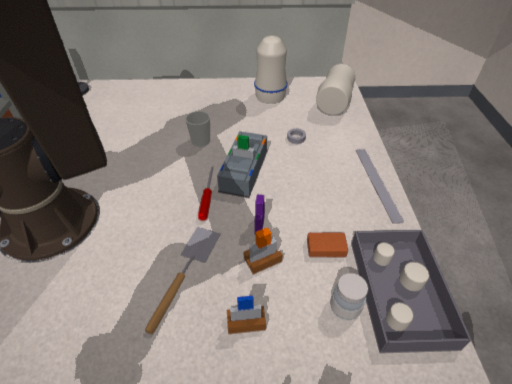

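The top view shows the rack at about (190,215), with its orange end on the left and blue end on the right. The orange tab is at (318,205), the blue tab at (380,230) and the purple decoy at (277,208). The side view shows the same layout. Next I measure from the range data.

```bash
cat > h.py <<'E'
import numpy as np,cv2
def cloud(c):
    K,T,d=c["camera_matrix"],c["T"],c["range_z"]
    v,u=np.indices(d.shape)
    P=np.stack([(u-K[0,2])/K[0,0]*d,(v-K[1,2])/K[1,1]*d,d],-1)@T[:3,:3].T+T[:3,3]
    P[d<=0]=np.nan
    return P,cv2.cvtColor(c["frame"],cv2.COLOR_RGB2HSV)
H=dict(blue=(108,125),orange=(7,14),green=(55,85),purple=(128,150))
def rect(p):
    (x,y),(w,h),a=cv2.minAreaRect((p[:,:2]*1000).astype(np.float32))
    if w<h:w,h,a=h,w,a+90
    return f"c=({x:.1f},{y:.1f}) {w:.1f}x{h:.1f} long-axis {(a+90)%180-90:.1f}"
E
python3 - <<'E'
from h import *
for n in("top","side"):
    c=np.load(n+"0.npz");P,h=cloud(c);z=P[...,2]
    b=z[150:300,100:400];print(n,"bench z med",np.nanmedian(b[b<.02]))
    for k,(a,e) in H.items():
        m=(h[...,0]>=a)&(h[...,0]<=e)&(h[...,1]>130)&(h[...,2]>40)&(z>.03)&(z<.2)
        N,L,S,C=cv2.connectedComponentsWithStats(m.astype(np.uint8))
        for i in range(1,N):
            if S[i,4]<12: continue
            p=P[L==i];t=p[p[:,2]>p[:,2].max()-.012]
            print(k,"px",C[i].round(),S[i,4],"zmax %.3f"%p[:,2].max(),"mean",p.mean(0).round(3),"all",rect(p),"top",len(t),rect(t) if len(t)>4 else'')
    # rack
    rc={"top":(190,215,60),"side":(243,163,45)}[n]
    v,u=np.indices(z.shape);m=(np.hypot(u-rc[0],v-rc[1])<rc[2])&(z>.052)&(z<.067)
    print("rack",m.sum(),rect(P[m]),np.median(z[m]))
    # body tops of the cradled plates (z ~.065)
    for nm,(x,y) in dict(a=(316,212),b=(373,232)).items():
        if n=="top":
            r=(abs(u-x)<25)&(abs(v-y)<25)
            for lo,hi in((.020,.034),(.055,.075),(.095,.115)):
                q=P[r&(z>lo)&(z<hi)];print(nm,lo,len(q),rect(q) if len(q)>4 else'')
E
```

```text
top bench z med -0.000903118610378173
blue px [ 50. 170.] 74 zmax 0.057 mean [0.586 0.556 0.053] all c=(590.3,562.2) 115.1x43.5 long-axis -17.0 top 74 c=(590.3,562.2) 115.1x43.5 long-axis -17.0
blue px [221. 210.] 16 zmax 0.063 mean [0.521 0.108 0.06 ] all c=(520.9,107.8) 23.2x3.8 long-axis 72.9 top 16 c=(520.9,107.8) 23.2x3.8 long-axis 72.9
blue px [208. 241.] 23 zmax 0.063 mean [0.442 0.131 0.059] all c=(442.2,131.0) 23.1x5.9 long-axis 73.3 top 22 c=(442.5,130.9) 23.1x5.4 long-axis 73.7
orange px [308. 150.] 18 zmax 0.033 mean [ 0.706 -0.102  0.031] all c=(706.8,-102.8) 19.8x14.1 long-axis 63.2 top 18 c=(706.8,-102.8) 19.8x14.1 long-axis 63.2
orange px [302. 155.] 16 zmax 0.034 mean [ 0.69  -0.086  0.031] all c=(691.2,-86.2) 22.6x8.0 long-axis 3.6 top 16 c=(691.2,-86.2) 22.6x8.0 long-axis 3.6
orange px [312. 160.] 21 zmax 0.033 mean [ 0.68  -0.114  0.031] all c=(679.8,-114.4) 20.0x14.8 long-axis -10.7 top 21 c=(679.8,-114.4) 20.0x14.8 long-axis -10.7
orange px [170. 190.] 25 zmax 0.063 mean [0.56  0.242 0.06 ] all c=(560.5,242.2) 25.3x6.0 long-axis 74.1 top 25 c=(560.5,242.2) 25.3x
[... 1828 characters left out ...]
3
orange px [263. 238.] 248 zmax 0.105 mean [ 0.541 -0.137  0.091] all c=(540.7,-132.1) 30.1x20.8 long-axis 24.3 top 132 c=(540.7,-132.1) 30.8x20.0 long-axis 30.1
green px [243. 142.] 137 zmax 0.123 mean [0.499 0.181 0.106] all c=(499.4,183.3) 27.4x16.6 long-axis -22.1 top 56 c=(500.0,184.3) 26.9x16.6 long-axis -16.5
green px [257. 156.] 12 zmax 0.060 mean [0.538 0.176 0.059] all c=(538.5,176.5) 21.6x5.3 long-axis 76.1 top 12 c=(538.5,176.5) 21.6x5.3 long-axis 76.1
purple px [259. 211.] 240 zmax 0.101 mean [ 0.536 -0.043  0.071] all c=(536.8,-37.7) 46.4x15.7 long-axis 80.8 top 78 c=(538.1,-29.4) 29.7x15.6 long-axis 80.9
rack 1183 c=(495.4,149.5) 292.8x128.0 long-axis 86.3 0.05781279975041875
```

Request:
apply_moves([
  [0.6,0,0,0,0,0,0.0428],
  [0.6,0,0,0,0,0,0.0428],
  [0.6,-0.0276,0.0246,0.0057,0,0,0],
  [0.6,-0.0276,0.0246,0.0057,0,0,0],
  [0.6,-0.0276,0.0246,0.0057,0,0,0],
  [0.6,-0.0276,0.0246,0.0057,0,0,0],
  [0.6,-0.0276,0.0246,0.0057,0,0,0],
  [0.6,-0.0276,0.0246,0.0057,0,0,0],
  [0.6,-0.0276,0.0246,0.0057,0,0,0],
  [0.6,-0.0276,0.0246,0.0057,0,0,0],
  [0.6,-0.0276,0.0246,0.0057,0,0,0],
  [0.6,-0.0276,0.0246,0.0057,0,0,0],
  [0.6,-0.0276,0.0246,0.0057,0,0,0],
  [0.6,-0.0276,0.0246,0.0057,0,0,0],
  [0.6,-0.0276,0.0246,0.0057,0,0,0],
  [0.6,-0.0276,0.0246,0.0057,0,0,0],
  [0.6,0,0,0,0,0,0],
  [0.6,0,0,0,0,0,0],
  [0.6,0,0,0,0,0,0],
])

```text
time_s: 1.68
tcp_pos: [0.5037, -0.2804, 0.1654]
eef_rot: [180.0, -0.1, -174.8]
contact_force: [-0.0, -0.8, -0.4]
gripper_width: 0.0526
gripper_force: 0.0
```

```bash
cat >> h.py <<'E'
from scipy.spatial.transform import Rotation as Ro
def go(x,y,z,yaw):
    from plant import get_state
    s=get_state();R=Ro.from_euler('xyz',s["eef_rot"],degrees=True);G=Ro.from_euler('xyz',[180,0,yaw],degrees=True)
    print("t %.1f"%s["time_s"],"tcp",(s["tcp_pos"]*1000).round(1),s["eef_rot"].round(2),"F",s["contact_force"].round(1),"w %.4f"%s["gripper_width"],"j",s["joints"].round(0))
    d=np.array([x,y,z])/1000-s["tcp_pos"]
    print("turn/90",((R.inv()*G).as_rotvec(degrees=True)/90).round(4),"shift before turn",R.inv().apply(d).round(4),"after turn",G.inv().apply(d).round(4))
E
python3 - <<'E'
from h import *
from plant import *
go(504.7,-280.4,87,-174.9)
c=capture("side");cv2.imwrite("pics/s1.png",c["frame"][:,:,::-1]);np.savez("s1.npz",**c)
E
```

```text
t 1.7 tcp [ 503.7 -280.4  165.4] [ 1.7998e+02 -6.0000e-02 -1.7483e+02] F [-0.  -0.8 -0.4] w 0.0526 j [-10.  15. -18.  -0. -57. -75.]
turn/90 [ 0.0002 -0.0006  0.0007] shift before turn [-0.0011 -0.0001  0.0784] after turn [-0.001  -0.0001  0.0784]
```

View pics/s1.png

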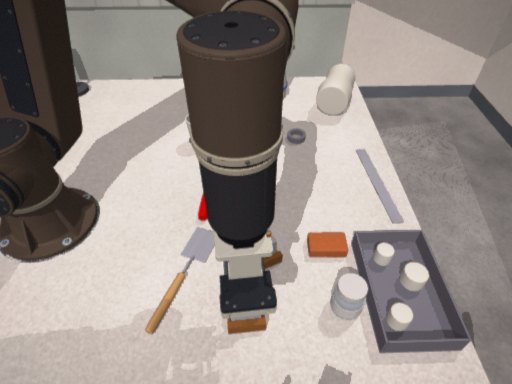

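The gripper is straddling the blue plate at about (245,300). I'll descend and grip.

Request:
apply_moves([
  [0.6,-0.001,0,0.01,0,0,0],
  [0.6,0,0,0.01,0,0,0],
  [0.6,0,0,0.01,0,0,0],
  [0.6,0,0,0.01,0,0,0],
  [0.6,0,0,0.01,0,0,0],
  [0.6,0,0,0.01,0,0,0],
  [0.6,0,0,0.01,0,0,0],
  [0.6,0,0,0.008,0,0,0],
  [0.6,0,0,0,0,0,0],
  [0,0,0,0,0,0,0],
  [0,0,0,0,0,0,0],
  [0,0,0,0,0,0,0],
  [0,0,0,0,0,0,0],
  [0,0,0,0,0,0,0],
  [0,0,0,0,0,0,0],
  [0,0,0,0,0,0,0],
  [0,0,0,0,0,0,0],
  [0,0,0,0,0,0,0],
], newtons=20)

```text
time_s: 3.23
tcp_pos: [0.505, -0.2807, 0.0879]
eef_rot: [-180.0, 0.0, -174.9]
contact_force: [0.1, -1.0, 0.9]
gripper_width: 0.0077
gripper_force: 20.0
```

Request:
apply_moves([
  [0,0,0,-0.01,0,0,0],
  [0,0,0,-0.02,0,0,0],
  [0,0,0,-0.025,0,0,0.0594],
  [0,0,0,-0.025,0,0,0.0594],
  [0,0,0,-0.025,0,0,0.0594],
  [0,0,0,-0.025,0,0,0.0594],
  [0,0.0112,0.0314,0,0,0,0],
  [0,0.0112,0.0314,0,0,0,0],
  [0,0.0112,0.0314,0,0,0,0],
  [0,0.0112,0.0314,0,0,0,0],
  [0,0.0112,0.0314,0,0,0,0],
  [0,0.0112,0.0314,0,0,0,0],
  [0,0.0112,0.0314,0,0,0,0],
  [0,0.0112,0.0314,0,0,0,0],
  [0,0.0112,0.0314,0,0,0,0],
  [0,0.0112,0.0314,0,0,0,0],
  [0,0.0112,0.0314,0,0,0,0],
  [0,0.0112,0.0314,0,0,0,0],
  [0,0,0,0,0,0,0],
  [0,0,0,0,0,0,0],
])

```text
time_s: 4.9
tcp_pos: [0.4811, 0.1205, 0.2182]
eef_rot: [180.0, -0.0, 163.9]
contact_force: [-0.5, -0.2, -1.3]
gripper_width: 0.0081
gripper_force: 20.0
```

Run:
```python
from h import *
from plant import *
go(481.5,119.3,155,163.7)
a=[]
for n in("top","side"):
    c=capture(n);np.savez(n+"2.npz",**c);a.append(c["frame"][:,:,::-1])
    P,h=cloud(c);z=P[...,2];v,u=np.indices(z.shape)
    m=(np.hypot(P[...,0]-.4815,P[...,1]-.1193)<.06)&(z>.1)&(z<.2)
    b=m&(h[...,0]>108)&(h[...,0]<125)&(h[...,1]>130)
    print(n,m.sum(),b.sum(),rect(P[b]) if b.sum()>5 else '')
    al=m&(h[...,1]<60)&(h[...,2]>110)&(z>.12)&(z<.2)
    print(al.sum(),rect(P[al])if al.sum()>5 else'')
cv2.imwrite("pics/2.png",np.hstack([cv2.resize(a[0][130:290,110:270],(400,400)),cv2.resize(a[1][60:260,150:350],(400,400))]))
```

```text
t 4.9 tcp [481.1 120.5 218.2] [179.98  -0.   163.91] F [-0.5 -0.2 -1.3] w 0.0081 j [  37.    5.  -24.   -0.  -62. -143.]
turn/90 [ 0.0002 -0.0001  0.0024] shift before turn [-0.0008 -0.001   0.0632] after turn [-0.0008 -0.001   0.0632]
top 0 0 
0 
side 460 1 
225 c=(476.9,117.2) 60.4x10.5 long-axis -14.9
```

View pics/2.png

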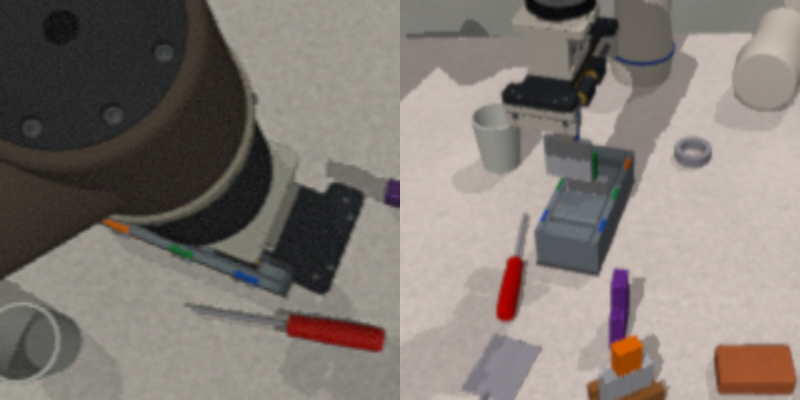

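The crop shows the blue plate hanging upright above the blue-marked slot and roughly in line with it. I'll lower it to just above the mouth and recheck.

Request:
apply_moves([
  [0,-0.0008,-0.001,0.018,0,0,0.0024],
  [0,0,0,0.018,0,0,0],
  [0,0,0,0.018,0,0,0],
  [0,0,0,0.016,0,0,0],
  [0,0,0,0,0,0,0],
  [0,0,0,0,0,0,0],
])

```text
time_s: 5.5
tcp_pos: [0.4817, 0.1163, 0.1476]
eef_rot: [-179.9, -0.1, 163.4]
contact_force: [-0.2, 0.4, 0.0]
gripper_width: 0.0078
gripper_force: 20.0
```

Run:
```python
from h import *
from plant import *
go(481.5,119.3,142,163.7)
c=capture("side");np.savez("side3.npz",**c);a=c["frame"][:,:,::-1]
cv2.imwrite("pics/3.png",cv2.resize(a[120:210,200:290],(600,600),interpolation=cv2.INTER_CUBIC))
P,h=cloud(c);z=P[...,2]
m=(np.hypot(P[...,0]-.4815,P[...,1]-.1193)<.05)&(z>.075)&(z<.118)&(h[...,1]<60)
print(m.sum(),rect(P[m]))
R=np.array([[np.cos(np.radians(-16.3)),np.sin(np.radians(-16.3))],[-np.sin(np.radians(-16.3)),np.cos(np.radians(-16.3))]])
q=(P[...,:2]-[.5012,.1865])@R.T*1000
x=q[m];print("rack-frame plate x pct",np.percentile(x[:,0],[1,5,95,99]).round(1),"y",np.percentile(x[:,1],[5,50,95]).round(1))
r=(z>.05)&(z<.066)&(abs(q[...,0])<60)&(abs(q[...,1])<125);print("rack rect side",rect(P[r]))
for k in("blue","green","orange"):
    e=(h[...,0]>=H[k][0])&(h[...,0]<=H[k][1])&(h[...,1]>110)&r
    for s in(-1,1):
        w=q[e&(q[...,0]*s>0)]
        if len(w):print(k,len(w),w.mean(0).round(1))
```

```text
t 5.5 tcp [481.7 116.3 147.6] [-1.7991e+02 -6.0000e-02  1.6344e+02] F [-0.2  0.4  0. ] w 0.0078 j [  36.    9.  -29.    0.  -52. -143.]
turn/90 [-0.001  -0.0007 -0.0029] shift before turn [0.001  0.0028 0.0056] after turn [0.001  0.0028 0.0056]
275 c=(477.5,111.6) 59.8x10.4 long-axis -12.0
rack-frame plate x pct [-31.2 -28.7  26.8  27.6] y [-79.8 -77.8 -75.2]
rack rect side c=(499.0,185.8) 213.8x88.5 long-axis 73.3
blue 9 [-42.6 -72.2]
blue 21 [ 38.6 -69.6]
green 12 [38.7 -0.4]
orange 17 [38.6 69.9]
```

View pics/3.png

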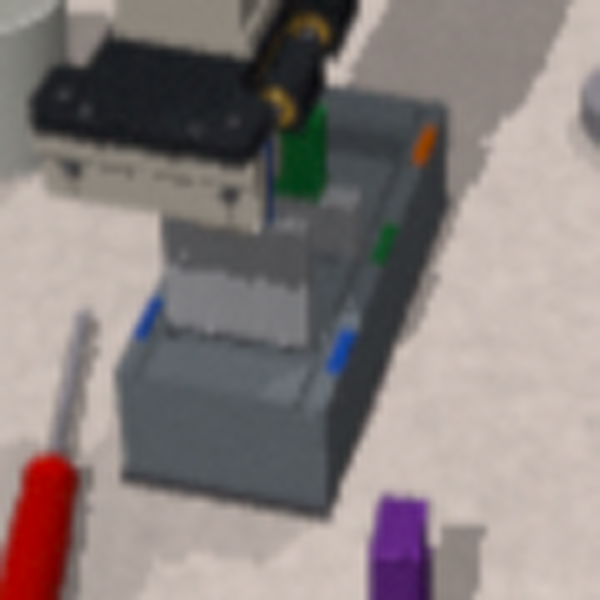

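The blue plate is just above its slot mouth, at crop (235,300). It sits a few mm towards the near side, matching the 2.8 mm TCP offset, so I'll correct that.

Request:
apply_moves([
  [0,0,0.0028,0,0,0,-0.0029],
  [0,0,0,0,0,0,0],
  [0,0,0,0,0,0,0],
  [0,0,0,0,0,0,0],
])

```text
time_s: 5.88
tcp_pos: [0.4829, 0.1205, 0.1484]
eef_rot: [180.0, 0.0, 163.8]
contact_force: [0.3, -0.1, -0.9]
gripper_width: 0.008
gripper_force: 20.0
```

```bash
cat >> h.py <<'E'
def look(x0,y0,zl,zh,yw=-16.3,c=None):
    from plant import capture
    c=capture("side");P,h=cloud(c);z=P[...,2];t=np.radians(yw)
    R=np.array([[np.cos(t),np.sin(t)],[-np.sin(t),np.cos(t)]])
    q=(P[...,:2]-[.5012,.1865])@R.T*1000
    m=(np.hypot(P[...,0]-x0,P[...,1]-y0)<.05)&(z>zl)&(z<zh)&(h[...,1]<60)
    x=q[m];print(len(x),"rackframe x",np.percentile(x[:,0],[1,5,95,99]).round(1),"y",np.percentile(x[:,1],[5,50,95]).round(1))
    return c
E
python3 - <<'E'
from h import *
go(481.5,119.3,142,163.7)
look(.4815,.1193,.075,.118)
E
```

```text
t 5.9 tcp [482.9 120.5 148.4] [1.7995e+02 4.0000e-02 1.6379e+02] F [ 0.3 -0.1 -0.9] w 0.0080 j [  37.    9.  -29.    0.  -52. -143.]
turn/90 [0.0005 0.0004 0.001 ] shift before turn [ 0.0011 -0.0016  0.0064] after turn [ 0.0011 -0.0016  0.0064]
277 rackframe x [-30.8 -28.8  26.7  27.7] y [-75.4 -73.3 -71.5]
```

Request:
apply_moves([
  [0,0.0005,-0.0003,0.002,0,0,0],
  [0,0,0,0.002,0,0,0],
  [0,0,0,0.002,0,0,0],
  [0,0,0,0.002,0,0,0],
  [0,0,0,0.002,0,0,0],
  [0,0,0,0.001,0,0,0],
  [0,0,0,0.001,0,0,0],
  [0,0,0,0.001,0,0,0],
  [0,0,0,0,0,0,0],
  [0,0,0,0,0,0,0],
])

```text
time_s: 6.77
tcp_pos: [0.4821, 0.1201, 0.1347]
eef_rot: [-180.0, -0.0, 163.8]
contact_force: [0.2, -0.8, -1.2]
gripper_width: 0.0076
gripper_force: 20.0
```

Request:
apply_moves([
  [0,0,0,0.001,0,0,0],
  [0,0,0,0.001,0,0,0],
  [0,0,0,0.001,0,0,0],
  [0,0,0,0.001,0,0,0],
  [0,0,0,0.001,0,0,0],
  [0,0,0,0.001,0,0,0],
  [0,0,0,0,0,0,0],
])

```text
time_s: 7.35
tcp_pos: [0.482, 0.1201, 0.1285]
eef_rot: [-180.0, -0.0, 163.8]
contact_force: [0.1, -1.4, -1.5]
gripper_width: 0.0077
gripper_force: 20.0
```

Request:
apply_moves([
  [0,0,0,0.001,0,0,0],
  [0,0,0,0.001,0,0,0],
  [0,0,0,0.001,0,0,0],
  [0,0,0,0.001,0,0,0],
  [0,0,0,0.001,0,0,0],
  [0,0,0,0.001,0,0,0],
  [0,0,0,0.001,0,0,0],
  [0,0,0,0,0,0,0],
])

```text
time_s: 8.02
tcp_pos: [0.4821, 0.1201, 0.1215]
eef_rot: [-180.0, -0.0, 163.8]
contact_force: [-0.4, -1.1, -1.4]
gripper_width: 0.008
gripper_force: 20.0
```

Request:
apply_moves([
  [0,0,0,0.001,0,0,0],
  [0,0,0,0.001,0,0,0],
  [0,0,0,0.001,0,0,0],
  [0,0,0,0.001,0,0,0],
  [0,0,0,0,0,0,0],
])

```text
time_s: 8.43
tcp_pos: [0.4821, 0.1201, 0.1175]
eef_rot: [-180.0, -0.0, 163.8]
contact_force: [-0.4, -2.5, -2.7]
gripper_width: 0.0081
gripper_force: 20.0
```

Request:
apply_moves([
  [0,0,0,0.001,0,0,0],
  [0,0,0,0.001,0,0,0],
  [0,0,0,0,0,0,0],
])

```text
time_s: 8.68
tcp_pos: [0.4821, 0.1202, 0.1156]
eef_rot: [-180.0, -0.0, 163.8]
contact_force: [0.6, -2.3, -1.5]
gripper_width: 0.008
gripper_force: 20.0
```

Request:
apply_moves([
  [0,0,-0.0005,0.001,0,0,0],
  [0,0,0,0.001,0,0,0],
  [0,0,0,0,0,0,0],
])

```text
time_s: 8.93
tcp_pos: [0.4821, 0.1199, 0.1136]
eef_rot: [180.0, 0.0, 163.8]
contact_force: [-0.0, -0.9, -0.3]
gripper_width: 0.0078
gripper_force: 20.0
```

Request:
apply_moves([
  [0,0,0,0.001,0,0,0],
  [0,0,0,0.001,0,0,0],
  [0,0,0,0,0,0,0],
])

```text
time_s: 9.18
tcp_pos: [0.4821, 0.1198, 0.1116]
eef_rot: [180.0, 0.0, 163.8]
contact_force: [0.3, 0.2, -1.0]
gripper_width: 0.0078
gripper_force: 20.0
```

Request:
apply_moves([
  [0,0,0,0.001,0,0,0],
  [0,0,0,0.001,0,0,0],
  [0,0,0,0,0,0,0],
])

```text
time_s: 9.43
tcp_pos: [0.4823, 0.1198, 0.1102]
eef_rot: [180.0, 0.0, 163.8]
contact_force: [-2.8, 0.5, 5.2]
gripper_width: 0.0081
gripper_force: 20.0
```

It touched down at TCP z ≈ 110 mm, which puts the underside at about 28 mm and within range. Now I bed it.

Request:
apply_moves([
  [0,0,0,0.0004,0,0,0],
  [0,0,0,0,0,0,0],
  [0,0,0,0,0,0,0],
])

```text
time_s: 9.68
tcp_pos: [0.4823, 0.1198, 0.1101]
eef_rot: [180.0, 0.0, 163.8]
contact_force: [-2.4, 0.2, 7.8]
gripper_width: 0.0079
gripper_force: 20.0
```

Request:
apply_moves([
  [0,0,0,0.0002,0,0,0],
  [0,0,0,0,0,0,0],
  [0,0,0,0,0,0,0],
  [0,0,0,0,0,0,0],
  [0,0,0,0,0,0,0],
  [0,0,0,0,0,0,0],
  [0,0,0,0,0,0,0],
  [0,0,0,0,0,0,0],
])

```text
time_s: 10.35
tcp_pos: [0.4823, 0.1199, 0.1101]
eef_rot: [180.0, 0.0, 163.8]
contact_force: [-3.5, -0.2, 8.6]
gripper_width: 0.0076
gripper_force: 20.0
```

Run:
```python
from h import *
go(481.5,119.3,142,163.7)
from plant import get_state
print(get_state()["moment"])
look(.4815,.1193,.064,.1)
```

```text
t 10.3 tcp [482.3 119.9 110.1] [1.7997e+02 5.0000e-02 1.6381e+02] F [-3.5 -0.2  8.6] w 0.0076 j [  37.   12.  -32.    0.  -46. -143.]
turn/90 [0.0004 0.0005 0.0012] shift before turn [ 0.0006 -0.0007 -0.0319] after turn [ 0.0006 -0.0008 -0.0319]
[-0.12800938  1.30783314  0.02774355]
110 rackframe x [-32.4 -29.   26.2  26.9] y [-75.8 -74.2 -69.6]
```

Request:
apply_moves([
  [0,0.0004,0,0.0001,0,0,0],
  [0,0,0,0,0,0,0],
  [0,0,0,0,0,0,0],
  [0,0,0,0,0,0,0],
  [0,0,0,0,0,0,0],
  [0,0,0,0,0,0,0],
])

```text
time_s: 10.9
tcp_pos: [0.4822, 0.1199, 0.1101]
eef_rot: [180.0, 0.1, 163.8]
contact_force: [-1.6, -0.9, 9.1]
gripper_width: 0.0078
gripper_force: 20.0
```

Request:
apply_moves([
  [0,0,0,-0.001,0,0,0],
  [0.35,0,0,0,0,0,0],
  [0.35,0,0,0,0,0,0],
  [0.35,0,0,0,0,0,0],
  [0.35,0,0,0,0,0,0],
  [0.35,0,0,-0.01,0,0,0],
  [0.35,0,0,-0.02,0,0,0],
  [0.35,0,0,-0.02,0,0,0],
  [0.35,0,0,-0.02,0,0,0],
  [0.35,0,0,-0.02,0,0,0],
  [0.35,0,0,-0.02,0,0,0],
  [0.6,0,0,0,0,0,-0.0767],
  [0.6,0,0,0,0,0,-0.0767],
  [0.6,0,0,0,0,0,-0.0767],
  [0.6,0,0,0,0,0,-0.0767],
  [0.6,0,0,0,0,0,-0.0767],
  [0.6,0,0,0,0,0,-0.0767],
  [0.6,0,0,0,0,0,0],
])

```text
time_s: 12.4
tcp_pos: [0.4816, 0.1198, 0.2208]
eef_rot: [180.0, 0.0, -154.5]
contact_force: [-0.5, -0.4, -0.2]
gripper_width: 0.0527
gripper_force: 0.0
```

Run:
```python
from h import *
go(544.2,-130,165,-154.8)
```

```text
t 12.4 tcp [481.6 119.8 220.8] [ 1.8000e+02  3.0000e-02 -1.5448e+02] F [-0.5 -0.4 -0.2] w 0.0527 j [  37.    5.  -23.    0.  -62. -101.]
turn/90 [0.     0.0004 0.0036] shift before turn [ 0.0512 -0.2523  0.0558] after turn [ 0.0497 -0.2526  0.0558]
```

Request:
apply_moves([
  [0.6,0,0,0,0,0,0.0036],
  [0.6,0.0062,-0.0316,0,0,0,0],
  [0.6,0.0062,-0.0316,0,0,0,0],
  [0.6,0.0062,-0.0316,0,0,0,0],
  [0.6,0.0062,-0.0316,0,0,0,0],
  [0.6,0.0062,-0.0316,0,0,0,0],
  [0.6,0.0062,-0.0316,0,0,0,0],
  [0.6,0.0062,-0.0316,0,0,0,0],
  [0.6,0.0062,-0.0316,0,0,0,0],
  [0.6,0,0,0.02,0,0,0],
  [0.6,0,0,0.02,0,0,0],
  [0.6,0,0,0.016,0,0,0],
  [0.6,0,0,0,0,0,0],
  [0.6,0,0,0,0,0,0],
])

```text
time_s: 13.57
tcp_pos: [0.5426, -0.1306, 0.1639]
eef_rot: [180.0, -0.1, -155.3]
contact_force: [0.4, 0.3, 0.5]
gripper_width: 0.0527
gripper_force: 0.0
```

Run:
```python
from h import *
go(544.2,-130,87,-154.8)
c=look(.4815,.1193,.064,.1)
cv2.imwrite("pics/4.png",cv2.resize(c["frame"][100:300,150:350,::-1],(600,600)))
```

```text
t 13.6 tcp [ 542.6 -130.6  163.9] [ 1.7998e+02 -1.0000e-01 -1.5529e+02] F [0.4 0.3 0.5] w 0.0527 j [  7.  14. -21.   0. -56. -72.]
turn/90 [ 0.0002 -0.0011 -0.0055] shift before turn [-0.0018 -0.0001  0.0769] after turn [-0.0017 -0.0001  0.0769]
1 rackframe x [-32.5 -32.5 -32.5 -32.5] y [-74.6 -74.6 -74.6]
```

View pics/4.png

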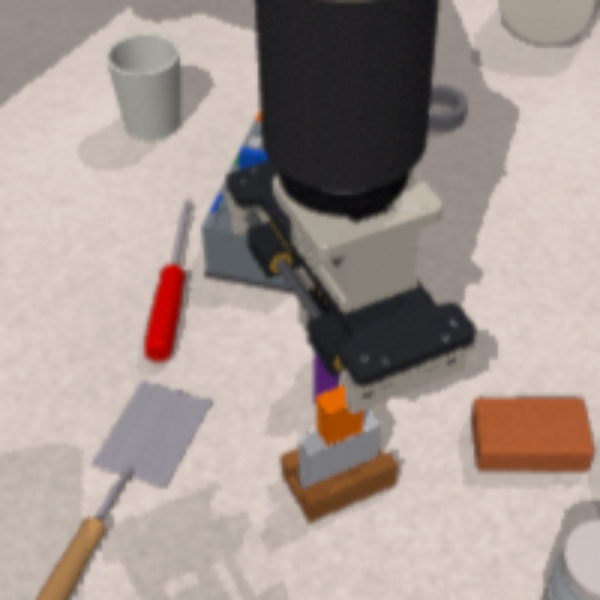

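The blue plate stands in the rack, with its tab at crop (252,158). The gripper is near the orange tab at (340,415), but it looks shifted to the right, so I'll check by projection before descending.

Run:
```python
from h import *
from plant import *
s=get_state();R=Ro.from_euler('xyz',s["eef_rot"],degrees=True).as_matrix()
c=capture("side");P,h=cloud(c);z=P[...,2]
q=(P-s["tcp_pos"])@R*1000
m=(abs(q[...,0])<130)&(abs(q[...,1])<130)&(q[...,2]>-120)&(z>.115)
for lo,hi in((-120,-80),(-80,-60),(-60,-40),(-40,-20),(-20,0),(0,30)):
    k=m&(q[...,2]>lo)&(q[...,2]<hi)
    if k.sum()>3:print(lo,hi,k.sum(),"x",np.percentile(q[k][:,0],[2,50,98]).round(),"y",np.percentile(q[k][:,1],[2,50,98]).round())
o=(h[...,0]>=5)&(h[...,0]<=16)&(h[...,1]>130)&(z>.075)&(z<.12)
print("tab in tool frame mm",np.percentile(q[o],[2,50,98],axis=0).round(1),rect(P[o]))
```

```text
-120 -80 1719 x [-32.  15.  40.] y [-96. -55.  89.]
-80 -60 622 x [-35.  31.  41.] y [-96. -30.  84.]
-60 -40 350 x [-34.  24.  41.] y [-89. -87.  82.]
-40 -20 26 x [ 5. 10. 13.] y [26. 31. 43.]
-20 0 22 x [-3.  3. 13.] y [25. 27. 38.]
0 30 19 x [11. 12. 13.] y [-25.  35.  41.]
tab in tool frame mm [[-10.1 -10.2  60.1]
 [  8.4  -7.6  69. ]
 [ 17.7   8.   89.4]] c=(540.5,-132.5) 29.2x19.4 long-axis 25.5
```

What appeared on the right is the wide gripper body. The tab lies centred between the jaws, so I'll descend and grip.

Request:
apply_moves([
  [0.6,-0.0017,0,0.01,0,0,-0.0055],
  [0.6,0,0,0.01,0,0,0],
  [0.6,0,0,0.01,0,0,0],
  [0.6,0,0,0.01,0,0,0],
  [0.6,0,0,0.01,0,0,0],
  [0.6,0,0,0.01,0,0,0],
  [0.6,0,0,0.01,0,0,0],
  [0.6,0,0,0.007,0,0,0],
  [0.6,0,0,0,0,0,0],
  [0,0,0,0,0,0,0],
  [0,0,0,0,0,0,0],
  [0,0,0,0,0,0,0],
  [0,0,0,0,0,0,0],
  [0,0,0,0,0,0,0],
  [0,0,0,0,0,0,0],
  [0,0,0,0,0,0,0],
], newtons=22)

```text
time_s: 15.0
tcp_pos: [0.5447, -0.1297, 0.0874]
eef_rot: [-180.0, 0.0, -154.6]
contact_force: [-1.3, -0.3, 2.2]
gripper_width: 0.0181
gripper_force: 22.0
```

Run:
```python
from h import *
go(520.9,253.7,217,163.7)
```

```text
t 15.0 tcp [ 544.7 -129.7   87.4] [-1.7999e+02  3.0000e-02 -1.5463e+02] F [-1.3 -0.3  2.2] w 0.0181 j [  7.  19. -25.   0. -46. -71.]
turn/90 [-0.00e+00  4.00e-04  4.63e-01] shift before turn [-0.1429  0.3566 -0.1296] after turn [ 0.1304  0.3613 -0.1296]
```

Request:
apply_moves([
  [0,0,0,-0.01,0,0,0],
  [0,0,0,-0.02,0,0,0],
  [0,0,0,-0.03,0,0,0.0661],
  [0,0,0,-0.03,0,0,0.0661],
  [0,0,0,-0.03,0,0,0.0661],
  [0,0,0,-0.03,0,0,0.0661],
  [0,0,0,0,0,0,0.0661],
  [0,0,0,0,0,0,0.0661],
  [0,0,0,0,0,0,0.0661],
  [0,0.013,0.0361,0,0,0,0],
  [0,0.013,0.0361,0,0,0,0],
  [0,0.013,0.0361,0,0,0,0],
  [0,0.013,0.0361,0,0,0,0],
  [0,0.013,0.0361,0,0,0,0],
  [0,0.013,0.0361,0,0,0,0],
  [0,0.013,0.0361,0,0,0,0],
  [0,0.013,0.0361,0,0,0,0],
  [0,0.013,0.0361,0,0,0,0],
  [0,0.013,0.0361,0,0,0,0],
  [0,0,0,0,0,0,0],
])

```text
time_s: 16.67
tcp_pos: [0.5205, 0.2588, 0.2372]
eef_rot: [179.9, 0.0, 163.9]
contact_force: [0.4, -0.5, -1.7]
gripper_width: 0.0179
gripper_force: 22.0
```

Request:
apply_moves([
  [0,0,0,0,0,0,0],
  [0,0,0,0,0,0,0],
])

```text
time_s: 16.83
tcp_pos: [0.5204, 0.2532, 0.2371]
eef_rot: [-180.0, -0.0, 163.8]
contact_force: [0.0, -0.5, -2.1]
gripper_width: 0.0179
gripper_force: 22.0
```

Run:
```python
from h import *
go(520.9,253.7,147.5,163.7)
```

```text
t 16.8 tcp [520.4 253.2 237.1] [-1.7996e+02 -3.0000e-02  1.6378e+02] F [ 0.  -0.5 -2.1] w 0.0179 j [  45.   12.  -12.   -0.  -66. -152.]
turn/90 [-0.0005 -0.0003  0.0008] shift before turn [-0.0004  0.0007  0.0896] after turn [-0.0004  0.0006  0.0896]
```

Request:
apply_moves([
  [0,0,0.0004,0.02,0,0,0],
  [0,0,0,0.02,0,0,0],
  [0,0,0,0.02,0,0,0],
  [0,0,0,0.02,0,0,0],
  [0,0,0,0.009,0,0,0],
  [0,0,0,0,0,0,0],
  [0,0,0,0,0,0,0],
  [0,0,0,0,0,0,0],
])

```text
time_s: 17.5
tcp_pos: [0.5218, 0.2537, 0.1495]
eef_rot: [179.9, 0.1, 163.7]
contact_force: [-0.3, -0.1, -1.5]
gripper_width: 0.0177
gripper_force: 22.0
```

Run:
```python
from h import *
go(520.9,253.7,147.5,163.7)
c=look(.5209,.2537,.075,.118)
cv2.imwrite("pics/5.png",cv2.resize(c["frame"][90:200,200:310,::-1],(600,600),interpolation=cv2.INTER_CUBIC))
from plant import capture
c=capture("top")
P,h=cloud(c);z=P[...,2];m=(np.hypot(P[...,0]-.5209,P[...,1]-.2537)<.045)&(z>.085)&(z<.13)
print(m.sum(),rect(P[m]) if m.sum()>5 else'')
```

```text
t 17.5 tcp [521.8 253.7 149.5] [1.7992e+02 7.0000e-02 1.6371e+02] F [-0.3 -0.1 -1.5] w 0.0177 j [  45.   16.  -19.    0.  -55. -152.]
turn/90 [0.0009 0.0008 0.0001] shift before turn [ 0.0009 -0.0002  0.002 ] after turn [ 0.0009 -0.0002  0.002 ]
251 rackframe x [-32.1 -29.3  27.2  27.7] y [58.2 60.8 64.9]
2
```

View pics/5.png

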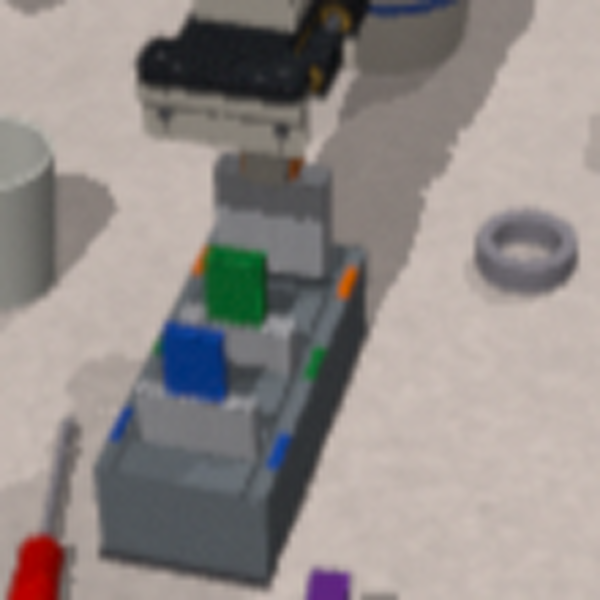

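The thin plate is seated upright at crop (200,390). The thick plate is centred above the orange-marked slot at (275,215), with its near face at y = 60.8 against an expected 61. I'll lower it.

Request:
apply_moves([
  [0,0.0004,0,0.002,0,0,0],
  [0,0,0,0.002,0,0,0],
  [0,0,0,0.002,0,0,0],
  [0,0,0,0.002,0,0,0],
  [0,0,0,0.001,0,0,0],
  [0,0,0,0.001,0,0,0],
  [0,0,0,0.001,0,0,0],
  [0,0,0,0.001,0,0,0],
  [0,0,0,0,0,0,0],
])

```text
time_s: 18.35
tcp_pos: [0.5205, 0.2537, 0.1358]
eef_rot: [-180.0, -0.0, 163.7]
contact_force: [-0.0, -0.8, -3.5]
gripper_width: 0.0182
gripper_force: 22.0
```

Request:
apply_moves([
  [0,0,0,0.001,0,0,0],
  [0,0,0,0.001,0,0,0],
  [0,0,0,0.001,0,0,0],
  [0,0,0,0.001,0,0,0],
  [0,0,0,0.001,0,0,0],
  [0,0,0,0.001,0,0,0],
  [0,0,0,0.001,0,0,0],
  [0,0,0,0,0,0,0],
])

```text
time_s: 19.02
tcp_pos: [0.5205, 0.2537, 0.1288]
eef_rot: [-180.0, -0.0, 163.7]
contact_force: [-0.0, 0.7, -1.8]
gripper_width: 0.0178
gripper_force: 22.0
```

Request:
apply_moves([
  [0,0,0,0.001,0,0,0],
  [0,0,0,0.001,0,0,0],
  [0,0,0,0.001,0,0,0],
  [0,0,0,0.001,0,0,0],
  [0,0,0,0.001,0,0,0],
  [0,0,0,0.001,0,0,0],
  [0,0,0,0,0,0,0],
])

```text
time_s: 19.6
tcp_pos: [0.5205, 0.2537, 0.1228]
eef_rot: [-180.0, -0.0, 163.7]
contact_force: [-0.1, 0.4, -2.9]
gripper_width: 0.0179
gripper_force: 22.0
```

Request:
apply_moves([
  [0,0,0,0.001,0,0,0],
  [0,0,0,0.001,0,0,0],
  [0,0,0,0.001,0,0,0],
  [0,0,0,0.001,0,0,0],
  [0,0,0,0,0,0,0],
])

```text
time_s: 20.02
tcp_pos: [0.5205, 0.2537, 0.1188]
eef_rot: [-180.0, -0.0, 163.7]
contact_force: [-0.1, -0.2, -2.3]
gripper_width: 0.0181
gripper_force: 22.0
```

Request:
apply_moves([
  [0,0,0,0.001,0,0,0],
  [0,0,0,0.001,0,0,0],
  [0,0,0,0,0,0,0],
])

```text
time_s: 20.27
tcp_pos: [0.5205, 0.2537, 0.1168]
eef_rot: [-180.0, -0.0, 163.7]
contact_force: [-0.7, 0.7, -1.7]
gripper_width: 0.0174
gripper_force: 22.0
```

Request:
apply_moves([
  [0,0,0,0.001,0,0,0],
  [0,0,0,0.001,0,0,0],
  [0,0,0,0,0,0,0],
])

```text
time_s: 20.52
tcp_pos: [0.5205, 0.2537, 0.1148]
eef_rot: [-180.0, -0.0, 163.7]
contact_force: [-0.4, 0.1, -1.6]
gripper_width: 0.0179
gripper_force: 22.0
```

Request:
apply_moves([
  [0,0,0,0.001,0,0,0],
  [0,0,0,0.001,0,0,0],
  [0,0,0,0,0,0,0],
])

```text
time_s: 20.77
tcp_pos: [0.5205, 0.2537, 0.1129]
eef_rot: [-180.0, -0.0, 163.7]
contact_force: [0.4, -1.1, -2.1]
gripper_width: 0.0179
gripper_force: 22.0
```

Request:
apply_moves([
  [0,0,0,0.001,0,0,0],
  [0,0,0,0.001,0,0,0],
  [0,0,0,0,0,0,0],
])

```text
time_s: 21.02
tcp_pos: [0.5205, 0.2537, 0.1108]
eef_rot: [-180.0, -0.0, 163.7]
contact_force: [0.2, 0.4, -2.0]
gripper_width: 0.018
gripper_force: 22.0
```

Request:
apply_moves([
  [0,0,0,0.001,0,0,0],
  [0,0,0,0.001,0,0,0],
  [0,0,0,0,0,0,0],
])

```text
time_s: 21.27
tcp_pos: [0.5205, 0.2537, 0.1088]
eef_rot: [-180.0, -0.0, 163.7]
contact_force: [-0.9, 0.1, -2.6]
gripper_width: 0.0177
gripper_force: 22.0
```

Request:
apply_moves([
  [0,0,0,0.001,0,0,0],
  [0,0,0,0.001,0,0,0],
  [0,0,0,0,0,0,0],
])

```text
time_s: 21.52
tcp_pos: [0.5205, 0.2537, 0.1068]
eef_rot: [-180.0, -0.0, 163.7]
contact_force: [0.2, 0.6, -2.0]
gripper_width: 0.0175
gripper_force: 22.0
```

Request:
apply_moves([
  [0,0,0,0.001,0,0,0],
  [0,0,0,0.001,0,0,0],
  [0,0,0,0,0,0,0],
])

```text
time_s: 21.77
tcp_pos: [0.5207, 0.2538, 0.105]
eef_rot: [180.0, 0.0, 163.7]
contact_force: [-0.7, -0.3, -2.3]
gripper_width: 0.0178
gripper_force: 22.0
```

Request:
apply_moves([
  [0,0,0,0.0005,0,0,0],
  [0,0,0,0.0005,0,0,0],
  [0,0,0,0,0,0,0],
])

```text
time_s: 22.02
tcp_pos: [0.5207, 0.2538, 0.1049]
eef_rot: [180.0, 0.0, 163.7]
contact_force: [-1.7, -0.6, 5.5]
gripper_width: 0.0177
gripper_force: 22.0
```

It touched down with the underside at about 22.5 mm. Now I bed it.

Request:
apply_moves([
  [0,0.0002,0,0.0004,0,0,0],
  [0,0,0,0,0,0,0],
  [0,0,0,0,0,0,0],
  [0,0,0,0,0,0,0],
  [0,0,0,0,0,0,0],
  [0,0,0,0,0,0,0],
  [0,0,0,0,0,0,0],
  [0,0,0,0,0,0,0],
])

```text
time_s: 22.68
tcp_pos: [0.5207, 0.2538, 0.1048]
eef_rot: [180.0, 0.0, 163.7]
contact_force: [-2.8, -2.0, 8.1]
gripper_width: 0.0181
gripper_force: 22.0
```

Request:
apply_moves([
  [0,0,0,0,0,0,0],
  [0,0,0,0,0,0,0],
  [0,0,0,0,0,0,0],
  [0,0,0,-0.001,0,0,0],
  [0.42,0,0,0,0,0,0],
  [0.42,0,0,0,0,0,0],
  [0.42,0,0,0,0,0,0],
  [0.42,0,0,0,0,0,0],
  [0.42,0,0,-0.01,0,0,0],
  [0.42,0,0,-0.02,0,0,0],
  [0.42,0,0,-0.03,0,0,0],
  [0.42,0,0,-0.03,0,0,0],
  [0.42,0,0,-0.03,0,0,0],
  [0.42,0,-0.03,0,0,0,0],
  [0.42,0,-0.03,0,0,0,0],
  [0.42,0,-0.03,0,0,0,0],
  [0.42,0,-0.03,0,0,0,0],
  [0.42,0,-0.03,0,0,0,0],
  [0.42,0,-0.03,0,0,0,0],
  [0.42,0,-0.03,0,0,0,0],
])

```text
time_s: 24.35
tcp_pos: [0.461, 0.051, 0.2255]
eef_rot: [180.0, 0.0, 163.7]
contact_force: [0.9, -0.1, 0.2]
gripper_width: 0.0369
gripper_force: 0.0
```

Request:
apply_moves([
  [0.42,0,-0.03,0,0,0,0],
  [0.42,0,-0.03,0,0,0,0],
  [0.42,0,-0.03,0,0,0,0],
  [0.42,0,-0.03,0,0,0,0],
  [0.42,0,-0.03,0,0,0,0],
  [0.42,0,-0.03,0,0,0,0],
  [0.42,0,-0.03,0,0,0,0],
  [0.42,0,0,0,0,0,0],
  [0.42,0,0,0,0,0,0],
])

```text
time_s: 25.1
tcp_pos: [0.4022, -0.1506, 0.2254]
eef_rot: [180.0, 0.0, 163.5]
contact_force: [-0.0, 0.7, 0.2]
gripper_width: 0.0368
gripper_force: 0.0
```

Run:
```python
from h import *
from plant import *
c=capture("top");P,h=cloud(c);z=P[...,2];t=np.radians(-16.3)
R=np.array([[np.cos(t),np.sin(t)],[-np.sin(t),np.cos(t)]]);q=(P[...,:2]-[.5012,.1865])@R.T*1000
for n,y in(("thin",-70),("mid",0),("thick",70)):
    m=(abs(q[...,0])<45)&(abs(q[...,1]-y)<25)&(z>.1);p=np.c_[q[m]/1000,z[m]]
    b=(abs(q[...,0])<45)&(abs(q[...,1]-y)<25)&(z>.068)&(z<.095);w=np.c_[q[b]/1000,z[b]]
    print(n,rect(p),"ztop %.3f"%np.median(p[:,2]),"body",rect(w),np.median(w[:,2]).round(3))
cv2.imwrite("pics/6.png",c["frame"][:,:,::-1])
```

```text
thin c=(12.4,-67.2) 3.9x3.3 long-axis 73.2 ztop 0.126 body c=(24.0,-68.5) 10.6x7.1 long-axis 1.2 0.086
mid c=(0.1,0.6) 29.8x13.9 long-axis -0.7 ztop 0.121 body c=(10.6,0.6) 37.8x12.6 long-axis 0.7 0.081
thick c=(-1.3,71.5) 29.4x19.8 long-axis 0.3 ztop 0.121 body c=(-1.2,70.6) 59.8x19.6 long-axis -0.1 0.081
```

View pics/6.png

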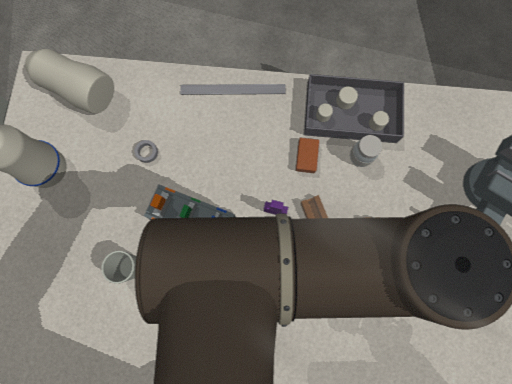

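The thick plate stands upright in its orange slot at pixel (158,200), and green is still home at (187,211). The visible end of the thin plate, near (221,211), also matches being seated. I'm handing in.

```bash
python3 -c "
from plant import *
print(close_job())"
```

```text
the job is handed in; nothing more can be done
None
```

Both plates are standing free on the shoulders of their own slots; thin then thick was bedded with about 10 N, I left the green plate and bystanders alone, and I handed the job in at about 25 s without receiving a verdict.

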